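Bring the cutting straightedge up to both sprung stops and weigh it down

ROBOT

A 6-joint arm with a two-finger parallel gripper is mounted at the origin on the work surface. World frame = base frame: x ahead of the robot, y to its left, z up, the work surface at z = 0. Lengths are in m, angles in rad, forces in N, time in s.
With the tool pointing down it reaches from about 0.3 to 0.875 m from the base axis. Payload 6.4 kg.
Tool frame: the origin (TCP) lies midway between the tips of the shut fingers; the grasp point (between the pads) lies ctrl.grip_depth behind it (ctrl.grip_depth is the distance from the TCP to the grasp point, in m); x points along the fingers, y is the direction in which the jaws open and shut, and the axes are right-handed (so a half turn about x gives the same grasp; the last joint's range is limited). The gripper opens to 85 mm and grips with 20 to 120 N. Pads are 22 mm wide; open, the fingers measure 114 mm over their backs; the gripper's body (76 mm by 85 mm) begins 54 mm behind the grasp point. The pads swing forward as they close: fully open they stand 13 mm farther back than shut.
Start: joints at [1.06, 0.181, 1.607, -0, 1.354, -0.206], TCP at [0.173, 0.549, 0.231] pointing down, gripper open.
Joint ranges: [-2.99, 2.99], [-0.89, 2.07], [0.3, 2.58], [-1.14, 4.28], [0, 2.63], [-3.12, 3.12]. Speed limits (rad/s): [2.57, 2.57, 3.01, 3.14, 3.14, 3.14].

INTERFACE

Orientations are given as a unit quaternion [w, x, y, z].
In Python, from bench import ctrl gives the robot as it stands.
- The arm moves only by the tool carry_out, never from a script. Its argument "motion" is one flat list of numbers, 7 for each row, row after row: the turn, a rotation vector about the tool's x, y, z in degrees, then the shift along the tool's x, y, z in m, then the gripper's target within -1 to 1 (shut at 1, half-way at 0, fully open at -1). A call has 1 to 10 rows; each row shifts and turns the pose as measured when the row begins, along the tool's axes as they then stand; what a row does not reach is not made up. A row lasts 1/10 s, in which the tool goes at most 50 mm and 8.59 degrees, less where a joint would pass 70% of its speed; a pose out of reach is approached as far as the arm can. A call with a gripper value outside its range is refused whole. The fingers move at their own pace and stop on an object; the grip force is fixed at half the most. Time passes only in rows, so rows that do not move let the fingers close. It gives the time, the measured TCP pose, the force and the opening at its end, in the units of the state.
- ctrl.get_obs(): the state, without advancing time (a new reading comes with each control period).
- ctrl.camera(name): name is "scene" or "top" or "wrist"; returns the picture (384x512x3 uint8, blue, green, red); there is no depth.
- ctrl.camera_params(name): a dict with "mtx" (3x3 intrinsics, pixels), "k1" (the pictures are not rectified: a ray, as slopes to the right and down, at radius r is drawn at 1 + k1 r^2 times it, then the intrinsics apply), "pose" (4x4, takes a point from camera to world coordinates); the wrist camera has in their place "hand_eye" (4x4, takes a point from camera to tool coordinates, whose origin is the TCP and whose axes are the tool frame's). Camera axes: x right, y down, z forward; pixel columns grow to the right and rows downward; lengths in m; the calibration is good to about 2 mm. A picture is of the moment at which its call begins: read the wrist's pose just before it. camera_params takes no time and is no camera call.
- ctrl.hand_in(): hands the job in, once; it reports no verdict.
Trained networks look in the newest picture that a camera, given by its name, has taken for a name from the list of things; names that differ only in an ending like _2 or _b are one class to them, and where a whole thing is asked for, a point or a joint stands for the part that bears it (a point fixed in the world has none). Each returns a list of dicts, best first, with "conf" (0 to 1); they miss things now and then, are a little off and sometimes report something else, mostly with a low value. They report only what shows in the picture. A call takes as long as a camera call. They do not tell look-alikes from the thing itself.
- ctrl.boxes_of(camera, thing): "point" ([x, y, z] in m, in the coordinates of the camera as it stood for that picture, good to about 4 mm: the middle of the surface that is visible of it).
- ctrl.trace(camera, thing): "pixels" (384x512 bool, what is visible of it).
- ctrl.landmark_of(camera, thing): "point" ([x, y, z] in m, in the coordinates of the camera as it stood for that picture, good to about 4 mm: a listed point, or the origin of a listed thing).
The state is a dict: "time_s": time; "q": joint angles; "dq": joint speeds; "joint_efforts": joint torques, N m; "eef_pos": TCP position; "eef_rot": TCP orientation; "wrist_force": force on the tool from outside, world axes, zero at the start; "torque": the same for the moment, N m; "opening": opening from 0.0 (shut) to 1.0 (fully open).
Only numpy, scipy, OpenCV 4.12 (cv2) and the standard library are available. Lean on these libraries where they do the work, as an engineer would, in place of code of your own. Each camera call takes 0.05 s, during which the arm holds its last target. There are 200 camera calls.

TASK

Get the cutting line ready: slide the steel straightedge flat on the cutting mat, away from you, until its long edge rests against the noses of both stops at once, gently, with no more than 8 N on either nose, and let go of it so that it stays lying there lightly pressed against both. Then stand the knobbed steel weight upright on the straightedge's blade, beside its grip, so that it cannot shift. Leave the utility knife and the glue bottle where they are.

Things in the scene. Friction and masses are not known exactly. Their poses are not given: they have to be found in the camera images.
- mat: Green cutting mat, 360 (x) x 440 (y) x 3 mm, fixed to the table. Origin: centre of its underside; x points away from the robot (the mat may be turned by up to about 0.25 rad), y to the left, z up. The straightedge drags on it with a few newtons, more if it is pressed down, less if part of its weight is carried.
- ruler: Steel straightedge lying on the mat on the robot's side of the stops: blade 50 (x) x 380 (y) x 5 mm, 0.7 kg. Origin: centre of its underside; y along the blade, x across it towards the stops. Its long edge at x = +25 mm is the one to bring to the noses. Along the middle of the blade stands a dark grip rib, 12 mm thick (x), 80 mm long (y), from 5 to 33 mm above the underside.
- ruler_grip (a point): Centre of the straightedge's grip rib, 19 mm above the underside; axes as the straightedge's.
- stop_a: The stop on the mat's left (+y): fixed aluminium block 50 (x) x 36 (y) x 24 mm, screw head on top to z = 32 mm. Origin: centre of its underside; axes as the mat's. A rod on its -x side carries the nose, an upright steel pin, diameter 12, from 1 to 21 mm above the mat. The nose is sprung along x: it gives 1 mm per 2.5 N, up to 5 mm; over 8 N spoils it.
- stop_b: The stop on the mat's right (-y): fixed aluminium block 50 (x) x 36 (y) x 24 mm, screw head on top to z = 32 mm. Origin: centre of its underside; axes as the mat's. A rod on its -x side carries the nose, an upright steel pin, diameter 12, from 1 to 21 mm above the mat. The nose is sprung along x: it gives 1 mm per 2.5 N, up to 5 mm; over 8 N spoils it.
- nose_a (a point): Nominal touching point of the left stop's nose: 61 mm to -x of the block's origin, 12 mm above the mat; axes as the mat's. The rod was set by hand, so the real nose stands up to 13 mm nearer or farther along x than this point, each stop differently. That offset is not measured: it must be felt (or seen).
- nose_b (a point): Nominal touching point of the right stop's nose: 61 mm to -x of the block's origin, 12 mm above the mat; axes as the mat's. The rod was set by hand, so the real nose stands up to 13 mm nearer or farther along x than this point, each stop differently. That offset is not measured: it must be felt (or seen).
- weight: Dark steel weight, 0.4 kg nominal, standing on the table left or right of the mat: a round body 40 mm in diameter and 30 mm high, a neck 14 mm thick, and a round knob 22 mm in diameter from 39 to 56 mm above the underside. Origin: centre of its underside; z up.
- weight_knob (a point): Centre of the weight's knob, 47 mm above its underside; axes as the weight's.
- glue: White glue bottle with a red cap, 40 mm in diameter, about 110 mm high, standing on the table on the other side of the mat from the weight. To be left alone. Origin: centre of its underside.
- knife: Red utility knife, about 145 (y) x 22 x 20 mm, lying on the far part of the mat between the stops. To be left alone. Origin: underside of its middle.
Mind the look-alikes: they are no part of the job. There is more than one size of the weight; the one meant has the size given above. What is shaped like the stop_b but yellow is not meant.

How it is judged:
On the way, in this order (a step that is already met when the one before it is completed fails the run):
1. the straightedge, down at the mat, bears on both noses at once with at least 0.5 N each (contact force between ruler and stop_a above 0.5 N and contact force between ruler and stop_b above 0.5 N and z of ruler in the frame of mat below 0.012 m and angle between ruler's own z axis and vertical below 0.04 rad), for 0.3 s.
2. the weight stands upright on the blade (contact force between weight and ruler above 2 N and angle between weight_knob's own z axis and vertical below 0.1 rad and z of weight_knob in the frame of ruler between 0.049 and 0.055 m), for 0.2 s.
At the end, for the whole second after the job is handed in: The straightedge lies flat on the mat, still touching the noses of both stops (at least 0.1 N on each), and the weight stands upright on its blade; both are released and at rest (all of step 2 and contact force between ruler and stop_a above 0.1 N and contact force between ruler and stop_b above 0.1 N and z of ruler in the frame of mat below 0.006 m and angle between ruler's own z axis and vertical below 0.04 rad and linear speed of each of ruler, weight below 0.01 m/s).
It fails at once if more than 8 N between the straightedge and either stop (contact force between ruler and stop_a above 8 N or contact force between ruler and stop_b above 8 N).
It fails at once if the glue bottle or the knife moved by more than 30 mm (distance of any of glue, knife from where it was at the start of the episode above 0.03 m).
It also fails if it takes over 72 s, if anything falls off the work surface, if the arm or the gripper's body presses on something with over 40 N, if the wrist force passes 120 N, or if a joint passes its speed limit or range.

## Working session

There is one attempt and no reset: what is moved stays moved. The work goes in short steps, Python scripts to look and compute and a tool call to move; the robot and the scene stay as the last step left them, time stands still between calls to the robot, and variables do not carry over. Pictures are saved under pics/ and viewed, about 8 in all and at most 12, crops included, and the job is handed in when it is done.

Besides the shell and the picture viewer there is one more tool, called after "Request:" as name(argument=value, ...) on one line, values as JSON. carry_out: Moves the arm, as the interface text tells. Its arguments: {"type":"object","properties":{"motion":{"type":"array"}},"required":["motion"]}

```bash
ls; mkdir -p pics; cat > h.py <<'E'
import numpy as np, cv2
from bench import ctrl
from scipy.spatial.transform import Rotation as R
def T_tool():
    o=ctrl.get_obs(); w,x,y,z=o["eef_rot"]; T=np.eye(4); T[:3,:3]=R.from_quat([x,y,z,w]).as_matrix(); T[:3,3]=o["eef_pos"]; return T
def snap(n,f=None):
    p=ctrl.camera_params(n); T=T_tool()@np.array(p["hand_eye"]) if n=="wrist" else np.array(p["pose"])
    im=ctrl.camera(n)
    if f: cv2.imwrite("pics/"+f,im)
    return im,T,p
def w(T,pt): return (T@np.r_[pt,1])[:3]
def ray(T,p,uv):
    M=np.array(p["mtx"]); d=np.array([(uv[0]-M[0,2])/M[0,0],(uv[1]-M[1,2])/M[1,1]]); s=d.copy()
    for _ in range(20): s=d/(1+p["k1"]*(s@s))
    return T[:3,3],T[:3,:3]@np.r_[s,1]
def onz(T,p,uv,z):
    o,d=ray(T,p,uv); return o+d*(z-o[2])/d[2]
def tri(a,b):
    A=[];B=[]
    (o1,d1),(o2,d2)=a,b
    s=np.linalg.lstsq(np.c_[d1,-d2],o2-o1,rcond=None)[0]
    p,q=o1+s[0]*d1,o2+s[1]*d2
    return (p+q)/2,np.linalg.norm(p-q)
def proj(T,p,P):
    c=np.linalg.inv(T)@np.r_[P,1]; s=c[:2]/c[2]; s=s*(1+p["k1"]*(s@s)); M=np.array(p["mtx"]); return M[:2,:2]@s+M[:2,2]
E
python3 - <<'E'
from h import *
np.set_printoptions(precision=4,suppress=True)
o=ctrl.get_obs(); print({k:np.round(v,3) for k,v in o.items()},ctrl.grip_depth)
for c in ["top","scene"]:
    im,T,p=snap(c,c+"0.png"); print(c,T[:3,3])
    for n in ["ruler","ruler_grip","stop_a","nose_a","weight","weight_knob","glue","knife","mat"]:
        print(n,[(np.round(w(T,d["point"]),3).tolist(),round(d["conf"],2),proj(T,p,w(T,d["point"])).astype(int).tolist()) for d in ctrl.landmark_of(c,n)])
a=cv2.imread("pics/top0.png");b=cv2.imread("pics/scene0.png")
print(T_tool())
E
```

```text
pics
{'time_s': np.float64(0.0), 'q': array([ 1.06 ,  0.182,  1.608, -0.   ,  1.354, -0.206]), 'dq': array([ 0.001,  0.001, -0.001,  0.001, -0.001,  0.001]), 'joint_efforts': array([  0.   , -44.487, -35.134,  -0.   ,   0.009,   0.   ]), 'eef_pos': array([0.172, 0.548, 0.23 ]), 'eef_rot': array([ 0.699,  0.107,  0.699, -0.108]), 'wrist_force': array([-0.085,  0.411, -0.241]), 'torque': array([-0.007,  0.031, -0.05 ]), 'opening': np.float64(1.002)} 0.0187
top [0.3051 0.0265 1.4615]
ruler [([0.495, 0.044, -0.0], 0.82, [247, 222])]
ruler_grip [([0.496, 0.045, 0.021], 0.79, [247, 221]), ([0.499, 0.046, 0.002], 0.61, [247, 221])]
stop_a [([0.657, -0.265, 0.003], 0.77, [341, 176]), ([0.671, 0.168, 0.005], 0.74, [211, 169]), ([0.665, -0.074, 0.006], 0.54, [284, 172]), ([0.498, 0.046, 0.025], 0.36, [247, 220])]
nose_a [([0.609, 0.17, 0.015], 0.68, [210, 186]), ([0.603, -0.07, 0.019], 0.66, [283, 190]), ([0.597, -0.279, 0.012], 0.53, [346, 194])]
weight [([0.465, 0.379, 0.003], 0.71, [144, 229]), ([0.435, -0.367, 0.001], 0.67, [373, 244]), ([0.471, 0.476, 0.005], 0.65, [115, 226])]
weight_kno
[... 468 characters left out ...]
 0.174, 0.002], 0.57, [265, 251]), ([0.662, -0.072, -0.002], 0.53, [204, 202])]
nose_a [([0.604, -0.065, 0.009], 0.73, [220, 190]), ([0.604, -0.274, 0.011], 0.71, [175, 156])]
weight [([0.471, 0.476, 0.0], 0.86, [402, 272]), ([0.465, 0.382, -0.001], 0.84, [373, 250])]
weight_knob [([0.463, 0.377, 0.048], 0.79, [375, 238]), ([0.468, 0.476, 0.066], 0.58, [410, 258])]
glue [([0.435, -0.363, -0.005], 0.86, [197, 122]), ([0.674, 0.173, 0.003], 0.2, [263, 253])]
knife [([0.706, 0.032, -0.001], 0.67, [218, 231])]
mat [([0.556, 0.039, -0.002], 0.7, [257, 202])]
[[ 0.      0.3001  0.9539  0.1726]
 [ 0.0001  0.9539 -0.3001  0.5486]
 [-1.      0.0001  0.      0.2313]
 [ 0.      0.      0.      1.    ]]
```

View pics/top0.png

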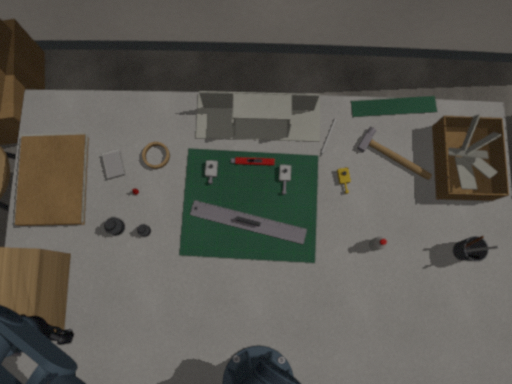

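View pics/scene0.png

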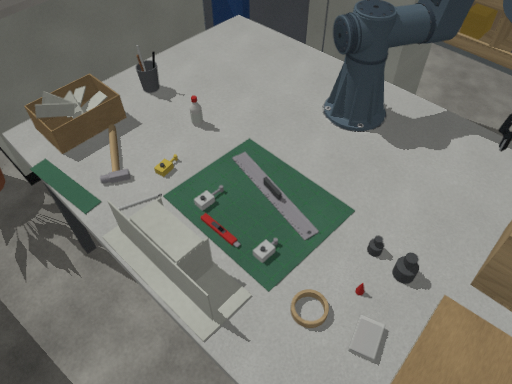

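The top view shows the ruler at about (247,222), turned so its left end is farther away. Stops a and b are at (211,169) and (284,172), and the yellow look-alike is at (343,176). The knob height of 0.048 picks out the smaller weight at (143,230) as the right one. The scene view agrees.

```bash
cat > plan.py <<'E'
# usage: plan.py x y z yaw_of_tool_y_deg n grip
import sys; from h import *
x,y,z,yaw,n,g=map(float,sys.argv[1:7]); n=int(n)
T=T_tool(); a=np.deg2rad(yaw)
Y=np.array([np.cos(a),np.sin(a),0]); X=np.array([0,0,-1.]); G=np.c_[X,Y,np.cross(X,Y)]
rv=R.from_matrix(T[:3,:3].T@G).as_rotvec(); out=[]
d=(np.array([x,y,z])-T[:3,3])/n
for i in range(n):
    Ri=T[:3,:3]@R.from_rotvec(rv*i/n).as_matrix()
    out.append(np.r_[np.round(np.rad2deg(rv)/n,2),np.round(Ri.T@d,4),g])
for i in range(0,n,10): print(",".join("%g"%(v+0) for r in out[i:i+10] for v in r))
E
python3 plan.py 0.50 0.047 0.28 -15.5 16 -1
```

```text
5.5,0,0,-0.003,-0.0238,0.0289,-1,5.5,0,0,-0.003,-0.0209,0.0311,-1,5.5,0,0,-0.003,-0.0178,0.0329,-1,5.5,0,0,-0.003,-0.0146,0.0345,-1,5.5,0,0,-0.003,-0.0112,0.0357,-1,5.5,0,0,-0.003,-0.0077,0.0366,-1,5.5,0,0,-0.003,-0.0042,0.0372,-1,5.5,0,0,-0.003,-0.0006,0.0374,-1,5.5,0,0,-0.003,0.003,0.0373,-1,5.5,0,0,-0.003,0.0066,0.0369,-1
5.5,0,0,-0.003,0.0101,0.0361,-1,5.5,0,0,-0.003,0.0135,0.0349,-1,5.5,0,0,-0.003,0.0168,0.0335,-1,5.5,0,0,-0.003,0.0199,0.0317,-1,5.5,0,0,-0.003,0.0229,0.0296,-1,5.5,0,0,-0.003,0.0256,0.0273,-1
```

Request:
carry_out(motion=[5.5,0,0,-0.003,-0.024,0.029,-1,5.5,0,0,-0.003,-0.021,0.031,-1,5.5,0,0,-0.003,-0.018,0.033,-1,5.5,0,0,-0.003,-0.015,0.0345,-1,5.5,0,0,-0.003,-0.011,0.036,-1,5.5,0,0,-0.003,-0.008,0.0366,-1,5.5,0,0,-0.003,-0.004,0.037,-1,5.5,0,0,-0.003,-0.0006,0.037,-1,5.5,0,0,-0.003,0.003,0.037,-1,5.5,0,0,-0.003,0.0066,0.037,-1])

```text
time_s: 2.0
eef_pos: [0.3766, 0.224, 0.2626]
eef_rot: [0.565, 0.427, 0.564, -0.425]
wrist_force: [0.6, 1.0, -0.1]
opening: 0.997
```

Request:
carry_out(motion=[5.5,0,0,-0.003,0.0101,0.0361,-1,5.5,0,0,-0.003,0.0135,0.0349,-1,5.5,0,0,-0.003,0.0168,0.0335,-1,5.5,0,0,-0.003,0.0199,0.0317,-1,5.5,0,0,-0.003,0.0229,0.0296,-1,5.5,0,0,-0.003,0.0256,0.0273,-1])

```text
time_s: 2.6
eef_pos: [0.4959, 0.0222, 0.2831]
eef_rot: [0.414, 0.577, 0.412, -0.571]
wrist_force: [0.1, 0.1, 0.2]
opening: 1.0
```

```bash
cat > look.py <<'E'
import sys; from h import *
np.set_printoptions(precision=4,suppress=True)
im,T,p=snap("wrist",sys.argv[1]); print(T_tool(),T[:3,3])
for n in sys.argv[2:]:
    print(n,[(np.round(w(T,d["point"]),4).tolist(),round(d["conf"],2),proj(T,p,w(T,d["point"])).astype(int).tolist()) for d in ctrl.landmark_of("wrist",n)])
np.savez("pics/"+sys.argv[1]+".npz",T=T)
E
python3 look.py w1.png ruler ruler_grip stop_a nose_a knife; python3 plan.py 0.50 0.047 0.28 -15.5 2 -1
```

```text
[[ 0.0104  0.9453 -0.3261  0.4987]
 [-0.0007 -0.3261 -0.9453  0.0174]
 [-0.9999  0.0101 -0.0027  0.2837]
 [ 0.      0.      0.      1.    ]] [0.5216 0.0994 0.426 ]
ruler [([0.4974, 0.0475, 0.0039], 0.65, [250, 134])]
ruler_grip [([0.501, 0.044, 0.0232], 0.62, [253, 137])]
stop_a [([0.6575, -0.266, 0.0041], 0.89, [404, 286]), ([0.6649, -0.0723, 0.0014], 0.72, [386, 176])]
nose_a [([0.6117, 0.1702, 0.0113], 0.69, [307, 6]), ([0.6013, -0.0715, 0.0143], 0.59, [346, 191])]
knife [([0.7053, 0.0275, 0.0044], 0.77, [402, 98]), ([0.6011, -0.0691, 0.0127], 0.52, [345, 189])]
-1.36,-0.15,-0.15,0.0013,-0.001,-0.0115,-1,-1.36,-0.15,-0.15,0.0013,-0.0007,-0.0115,-1
```

View pics/w1.png

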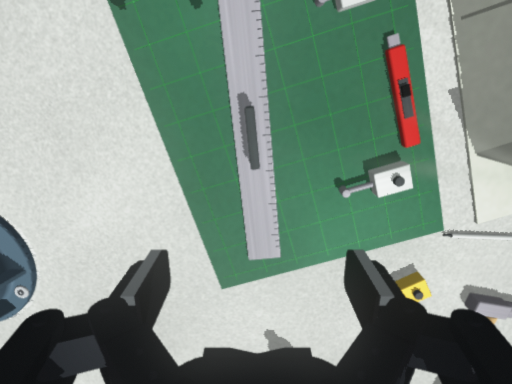

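The wrist view shows the ruler's grip at (251,137), nose b at (346,190) beside block b, and nose a at the top edge. A second view from farther left will show both noses.

Request:
carry_out(motion=[-1.4,0,0,0,-0.01,-0.04,-1,-1.4,0,0,0,-0.01,-0.04,-1,0,0,0,0,0,0,-1])

```text
time_s: 3.2
eef_pos: [0.4979, 0.1115, 0.2829]
eef_rot: [0.43, 0.564, 0.429, -0.559]
wrist_force: [0.0, 0.4, -0.6]
opening: 1.0
```

```bash
python3 look.py w2.png ruler_grip stop_a nose_a knife; python3 - <<'E'
from h import *
# ruler outline from trace in the current wrist picture
im,T,p=snap("wrist")
d=ctrl.trace("wrist","ruler"); m=d[0]["pixels"].astype(np.uint8); print(d[0]["conf"],m.sum())
c=max(cv2.findContours(m,0,2)[0],key=cv2.contourArea)[:,0]
P=np.array([onz(T,p,u,0.008)[:2] for u in c.astype(float)])
r=cv2.minAreaRect((P*1000).astype(np.float32)); print("ruler rect",r)
v=cv2.imread("pics/w2.png"); cv2.imwrite("pics/w2c.png",cv2.resize(v[0:300,230:480],None,fx=2,fy=2,interpolation=cv2.INTER_CUBIC))
E
```

```text
[[ 0.0066  0.965  -0.2621  0.4979]
 [ 0.0027 -0.2621 -0.965   0.1099]
 [-1.      0.0056 -0.0043  0.2828]
 [ 0.      0.      0.      1.    ]] [0.5191 0.19   0.4257]
ruler_grip [([0.496, 0.0406, 0.0226], 0.55, [267, 203])]
stop_a [([0.6743, 0.1738, 0.0045], 0.76, [374, 70]), ([0.6658, -0.0741, 0.0036], 0.6, [391, 239])]
nose_a [([0.6058, -0.0673, 0.0153], 0.86, [355, 248]), ([0.6101, 0.1712, 0.0107], 0.74, [327, 86])]
knife [([0.7042, 0.0271, 0.0033], 0.79, [409, 171]), ([0.6674, -0.0705, 0.0045], 0.35, [392, 237])]
0.7 8866
ruler rect ((498.86566162109375, 45.35011291503906), (378.7962951660156, 50.74629592895508), 76.96882629394531)
```

View pics/w2c.png

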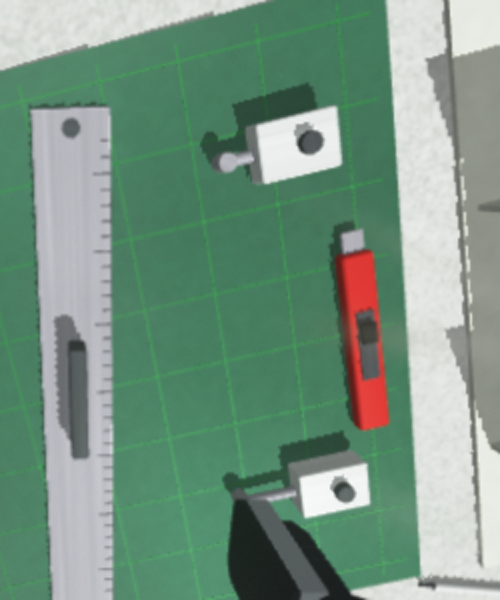

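In this crop, nose a's pin is at crop (228,161), which is full-image (344,80). Nose b is partly hidden behind the finger, so I'll use w1 for it, at (346,191).

```bash
python3 - <<'E'
from h import *
p=ctrl.camera_params("wrist")
T1=np.load("pics/w1.png.npz")["T"];T2=np.load("pics/w2.png.npz")["T"]
print("a",onz(T2,p,(344,80),.024),"b",onz(T1,p,(345.5,191),.024))
m=[]
for T,f,c in ((T2,"w2",(344,80)),(T1,"w1",(346,191))):
    im=cv2.imread(f"pics/{f}.png"); u,v=c; cr=im[v-20:v+20,u-20:u+30]; m.append(cv2.resize(cr,None,fx=10,fy=10,interpolation=cv2.INTER_CUBIC)[:400])
cv2.imwrite("pics/noses.png",cv2.resize(np.hstack(m),(800,320)))
# mat yaw from stop screw/landmarks
print("yaw", -np.rad2deg(np.arctan2(.671-.665,.2455)))
E
python3 plan.py 0.499 0.0455 0.10 -13.0 5 -1;python3 plan.py 0.499 0.0455 0.013 -13.0 5 -1
```

```text
a [0.62884517 0.17365872 0.024     ] b [ 0.59882562 -0.0660261   0.024     ]
yaw -1.400025478443973
-0.52,-0.04,-0.07,0.0365,0.003,0.0118,-1,-0.52,-0.04,-0.07,0.0365,0.003,0.0118,-1,-0.52,-0.04,-0.07,0.0365,0.0029,0.0118,-1,-0.52,-0.04,-0.07,0.0366,0.0029,0.0118,-1,-0.52,-0.04,-0.07,0.0366,0.0028,0.0118,-1
-0.52,-0.04,-0.07,0.0539,0.0029,0.0119,-1,-0.52,-0.04,-0.07,0.0539,0.0029,0.0118,-1,-0.52,-0.04,-0.07,0.0539,0.0029,0.0118,-1,-0.52,-0.04,-0.07,0.054,0.0028,0.0118,-1,-0.52,-0.04,-0.07,0.054,0.0028,0.0118,-1
```

View pics/noses.png

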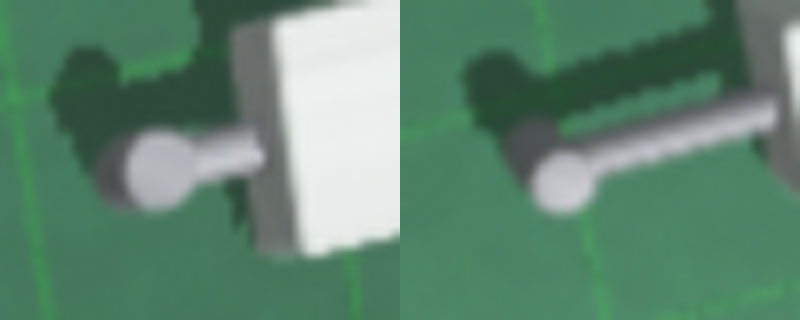

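The pins are clear: nose a is centred near (0.629,0.173) and nose b near (0.600,-0.070). The nose line is therefore turned by about -7°. Next I grasp the rib.

Request:
carry_out(motion=[-0.5,0,0,0.0365,0.003,0.0118,-1,-0.5,0,0,0.0365,0.003,0.0118,-1,-0.5,0,0,0.0365,0.003,0.0118,-1,-0.5,0,0,0.0365,0.003,0.0118,-1,-0.5,0,0,0.0365,0.003,0.0118,-1,0,0,0,0,0,0,-1])

```text
time_s: 4.15
eef_pos: [0.5031, 0.0389, 0.0979]
eef_rot: [0.441, 0.56, 0.435, -0.55]
wrist_force: [-0.9, 0.8, 0.5]
opening: 1.0
```

```bash
python3 -c "
from h import *
p=ctrl.camera_params('wrist')
T1=np.load('pics/w1.png.npz')['T'];T2=np.load('pics/w2.png.npz')['T']
print(onz(T2,p,(344,81.2),.024),onz(T1,p,(346.2,193.7),.024))
print(T_tool())"; python3 plan.py 0.499 0.0455 0.015 -13.0 4 -1
```

```text
[0.6285973  0.17226919 0.024     ] [ 0.59884168 -0.07020348  0.024     ]
[[ 0.01562663  0.97258411 -0.23202577  0.50309682]
 [ 0.0017319  -0.23208009 -0.97269514  0.03886747]
 [-0.9998764   0.0147981  -0.00531104  0.09789399]
 [ 0.          0.          0.          1.        ]]
-0.1,-0.08,-0.21,0.0207,-0.0017,-0.0013,-1,-0.1,-0.08,-0.21,0.0207,-0.0016,-0.0013,-1,-0.1,-0.08,-0.21,0.0207,-0.0015,-0.0013,-1,-0.1,-0.08,-0.21,0.0207,-0.0015,-0.0014,-1
```

Request:
carry_out(motion=[0,0,-0.4,0.0207,-0.0017,-0.0013,-1,0,0,-0.3,0.0207,-0.0016,-0.0013,-1,0,0,-0.2,0.0207,-0.0015,-0.0013,-1,0,0,0,0.0207,-0.0015,-0.0013,-1,0,0,0,0,0,0,-1])

```text
time_s: 4.65
eef_pos: [0.5047, 0.0433, 0.0202]
eef_rot: [0.437, 0.56, 0.435, -0.553]
wrist_force: [-1.4, -0.7, 0.4]
opening: 1.0
```

```bash
python3 plan.py 0.499 0.0455 0.015 -13.0 1 -1; python3 look.py w3.png ruler_grip
```

```text
-0.86,-0.38,-0.42,0.0051,-0.0061,-0.0007,-1
[[ 0.0115  0.9709 -0.2393  0.5062]
 [ 0.0043 -0.2394 -0.9709  0.0431]
 [-0.9999  0.0102 -0.0069  0.0217]
 [ 0.      0.      0.      1.    ]] [0.5238 0.1222 0.1631]
ruler_grip [([0.4959, 0.043, 0.021], 0.74, [239, 257])]
```

View pics/w3.png

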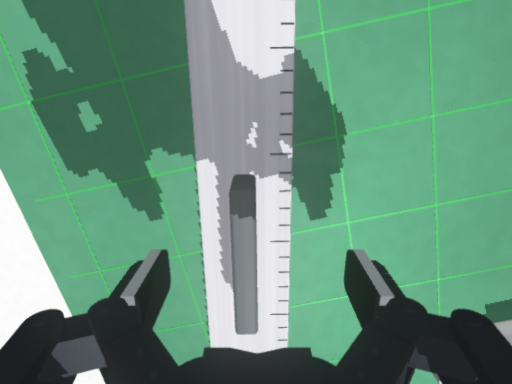

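The rib lies between the open fingers at columns 232–257, about 6 mm towards -x of their middle at column 257. I'll correct that, lower and close.

Request:
carry_out(motion=[-0.8,-0.3,-0.4,0.005,-0.006,0,-1,0,0,0,0,0,0,0.4,0,0,0,0,0,0,1,0,0,0,0,0,0,1,0,0,0,0,0,0,1,0,0,0,0,0,0,1])

```text
time_s: 5.35
eef_pos: [0.5031, 0.0444, 0.0224]
eef_rot: [0.442, 0.556, 0.438, -0.551]
wrist_force: [-9.9, 1.5, 7.3]
opening: 0.143
```

```bash
python3 -c "
from h import *
for i in range(2): o=ctrl.get_obs(); print(np.round(o['eef_pos'],4),np.round(o['wrist_force'],2),np.round(o['torque'],3),o['opening'])
print(T_tool())"; python3 plan.py 0.572 0.054 0.016 -7 8 1
```

```text
[0.5031 0.0444 0.0224] [-9.91  1.53  7.25] [ 0.311  1.618 -0.093] 0.14253599832457553
[0.5031 0.0444 0.0224] [-9.91  1.53  7.25] [ 0.311  1.618 -0.093] 0.14253599832457553
[[ 9.28123521e-03  9.74423072e-01 -2.24529589e-01  5.03090507e-01]
 [-2.76524770e-04 -2.24536750e-01 -9.74465582e-01  4.44047679e-02]
 [-9.99956890e-01  9.10633227e-03 -1.81452628e-03  2.23530234e-02]
 [ 0.00000000e+00  0.00000000e+00  0.00000000e+00  1.00000000e+00]]
-0.75,-0.01,-0.07,0.0009,0.0081,-0.0031,1,-0.75,-0.01,-0.07,0.0009,0.0082,-0.003,1,-0.75,-0.01,-0.07,0.0009,0.0082,-0.0029,1,-0.75,-0.01,-0.07,0.0008,0.0082,-0.0028,1,-0.75,-0.01,-0.07,0.0008,0.0083,-0.0027,1,-0.75,-0.01,-0.07,0.0008,0.0083,-0.0026,1,-0.75,-0.01,-0.07,0.0008,0.0083,-0.0025,1,-0.75,-0.01,-0.07,0.0008,0.0084,-0.0023,1
```

Request:
carry_out(motion=[0,0,0,-0.002,0,0,1,0,0,0,-0.001,0,0,1,0,0,0,0,0,0,1])

```text
time_s: 5.65
eef_pos: [0.5006, 0.0448, 0.0236]
eef_rot: [0.441, 0.555, 0.439, -0.552]
wrist_force: [0.5, -0.4, -7.2]
opening: 0.122
```

```bash
cat > st.py <<'E'
from h import *
np.set_printoptions(precision=4,suppress=True)
o=ctrl.get_obs(); T=T_tool(); print(o['time_s'],o['eef_pos'],"F",np.round(o['wrist_force'],2),"M",np.round(o['torque'],3),"open",round(o['opening'],3),"yaw",np.rad2deg(np.arctan2(T[1,1],T[0,1])),"tilt",T[2,1],T[2,2])
E
python3 st.py
```

```text
5.65 [0.5006 0.0448 0.0236] F [ 0.49 -0.43 -7.21] M [ 0.03   0.014 -0.055] open 0.122 yaw -12.974370015333696 tilt 0.004446904329100443 -0.001447055309954176
```

The ruler hangs free: wrist Fz is -7.2 N, which is its weight. Next I move to about 8 mm short of the estimated contact.

```bash
python3 plan.py 0.574 0.0555 0.0236 -7 8 1
```

```text
-0.75,-0.01,-0.03,0,0.0086,-0.0034,1,-0.75,-0.01,-0.03,0,0.0087,-0.0033,1,-0.75,-0.01,-0.03,0,0.0087,-0.0031,1,-0.75,-0.01,-0.03,0,0.0088,-0.003,1,-0.75,-0.01,-0.03,0,0.0088,-0.0029,1,-0.75,-0.01,-0.03,0,0.0088,-0.0028,1,-0.75,-0.01,-0.03,0,0.0089,-0.0027,1,-0.75,-0.01,-0.03,0,0.0089,-0.0026,1
```

Request:
carry_out(motion=[-0.75,0,0,0,0.0086,-0.0034,1,-0.75,0,0,0,0.0087,-0.0033,1,-0.75,0,0,0,0.0087,-0.0031,1,-0.75,0,0,0,0.0088,-0.003,1,-0.75,0,0,0,0.0088,-0.0029,1,-0.75,0,0,0,0.0088,-0.0028,1,0,0,0,0,0,0,1])

```text
time_s: 6.35
eef_pos: [0.5598, 0.0535, 0.0229]
eef_rot: [0.464, 0.534, 0.463, -0.533]
wrist_force: [1.1, -0.4, -6.8]
opening: 0.12
```

```bash
python3 st.py; python3 plan.py 0.574 0.0555 0.0236 -7 4 1
```

```text
6.35 [0.5598 0.0535 0.0229] F [ 1.08 -0.36 -6.78] M [ 0.02  -0.003 -0.046] open 0.12 yaw -8.07844187102273 tilt 0.0015064679852452856 -0.0006242411494181421
-0.27,-0.01,-0.02,-0.0002,0.0034,-0.001,1,-0.27,-0.01,-0.02,-0.0002,0.0034,-0.001,1,-0.27,-0.01,-0.02,-0.0002,0.0035,-0.001,1,-0.27,-0.01,-0.02,-0.0002,0.0035,-0.0009,1
```

Request:
carry_out(motion=[-0.4,0,0,0,0.0035,-0.001,1,-0.4,0,0,0,0.0035,-0.001,1,-0.3,0,0,0,0.0025,0,1,0,0,0,0,0,0,1])

```text
time_s: 6.75
eef_pos: [0.5685, 0.0544, 0.0227]
eef_rot: [-0.468, -0.529, -0.47, 0.53]
wrist_force: [0.7, -0.5, -5.5]
opening: 0.118
```

```bash
python3 st.py; python3 look.py w4.png
```

```text
6.75 [0.5685 0.0544 0.0227] F [ 0.65 -0.46 -5.46] M [-0.084 -0.225 -0.018] open 0.118 yaw -6.876526255093391 tilt -0.0024912648200460796 -7.679046411382395e-05
[[-0.0023  0.9928 -0.1199  0.5685]
 [ 0.0004 -0.1199 -0.9928  0.0544]
 [-1.     -0.0024 -0.0001  0.0227]
 [ 0.      0.      0.      1.    ]] [0.5795 0.1357 0.1651]
```

View pics/w4.png

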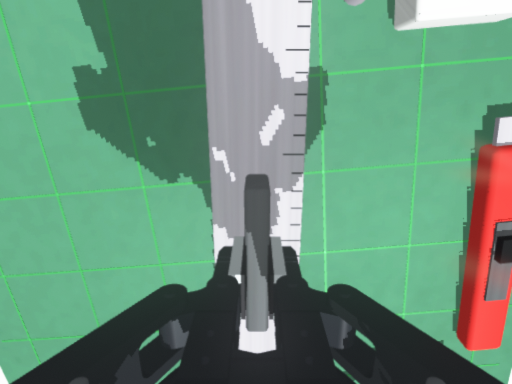

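```bash
python3 -c "
from h import *
p=ctrl.camera_params('wrist');T=np.load('pics/w4.png.npz')['T']
print(onz(T,p,(355.5,-3),.024),onz(T,p,(311.5,2),.0085),onz(T,p,(301,260),.0085))"

```

```text
[0.62284198 0.16617666 0.024     ] [0.60788189 0.16979655 0.0085    ] [0.59355309 0.03846488 0.0085    ]
```

Request:
carry_out(motion=[0,0.1,0,-0.001,0.002,0,1,0,0,0,0,0.002,0,1,0,0,0,0,0.002,0,1])

```text
time_s: 7.1
eef_pos: [0.5742, 0.0538, 0.0228]
eef_rot: [-0.468, -0.529, -0.47, 0.529]
wrist_force: [-0.7, 0.1, -7.2]
opening: 0.118
```

```bash
python3 st.py
```

```text
7.1 [0.5742 0.0538 0.0228] F [-0.65  0.15 -7.22] M [0.002 0.033 0.036] open 0.118 yaw -6.895650453592648 tilt -0.002886263224534724 -0.002155225764671781
```

Request:
carry_out(motion=[0,0,0,0,0.0015,0,1])

```text
time_s: 7.2
eef_pos: [0.5755, 0.0536, 0.0227]
eef_rot: [-0.468, -0.529, -0.471, 0.529]
wrist_force: [-3.9, 0.2, -0.8]
opening: 0.118
```

```bash
python3 st.py
```

```text
7.2 [0.5755 0.0536 0.0227] F [-3.93  0.18 -0.75] M [0.039 0.551 0.009] open 0.118 yaw -6.897147608493048 tilt -0.0037416937693798835 -0.0021899403818441965
```

Request:
carry_out(motion=[0,0.1,0.1,-0.001,0,0,1])

```text
time_s: 7.3
eef_pos: [0.5756, 0.0536, 0.0236]
eef_rot: [0.468, 0.53, 0.47, -0.529]
wrist_force: [0.2, 0.2, -6.5]
opening: 0.115
```

```bash
python3 st.py
```

```text
7.3 [0.5756 0.0536 0.0236] F [ 0.19  0.23 -6.47] M [-0.007 -0.073  0.05 ] open 0.115 yaw -6.898695544344812 tilt -0.0020823107878650826 -0.004004292022001976
```

Request:
carry_out(motion=[0,0,0,-0.0003,0.001,0,1,0,0,0,0,0.001,0,1])

```text
time_s: 7.5
eef_pos: [0.5777, 0.0534, 0.0238]
eef_rot: [0.468, 0.53, 0.47, -0.529]
wrist_force: [0.1, 0.4, -7.2]
opening: 0.121
```

```bash
python3 st.py
```

```text
7.5 [0.5777 0.0534 0.0238] F [ 0.06  0.38 -7.21] M [ 0.036 -0.001 -0.007] open 0.121 yaw -6.899494101956739 tilt -0.0019318588344541254 -0.004128253284185979
```

Request:
carry_out(motion=[0,0,0,-0.0003,0.001,0,1])

```text
time_s: 7.6
eef_pos: [0.5787, 0.0532, 0.024]
eef_rot: [0.468, 0.53, 0.47, -0.529]
wrist_force: [-0.3, 0.0, -5.8]
opening: 0.118
```

```bash
python3 st.py
```

```text
7.6 [0.5787 0.0532 0.024 ] F [-0.26  0.01 -5.78] M [ 0.017  0.017 -0.047] open 0.118 yaw -6.900842827276293 tilt -0.002020924260428991 -0.0040871329151180025
```

Request:
carry_out(motion=[0,0,0,-0.0001,0.001,0,1])

```text
time_s: 7.7
eef_pos: [0.5798, 0.0531, 0.0241]
eef_rot: [0.468, 0.53, 0.47, -0.529]
wrist_force: [0.1, -0.4, -7.1]
opening: 0.12
```

```bash
python3 st.py
```

```text
7.7 [0.5798 0.0531 0.0241] F [ 0.08 -0.41 -7.08] M [-0.006 -0.005 -0.017] open 0.12 yaw -6.903003321754407 tilt -0.0018466006037218263 -0.004096846560005196
```

Request:
carry_out(motion=[0,0,0,0,0.001,0,1])

```text
time_s: 7.8
eef_pos: [0.5809, 0.053, 0.0242]
eef_rot: [0.468, 0.53, 0.47, -0.529]
wrist_force: [-1.0, -0.8, -6.2]
opening: 0.114
```

```bash
python3 st.py
```

```text
7.8 [0.5809 0.053  0.0242] F [-0.96 -0.8  -6.23] M [-0.034  0.024 -0.039] open 0.114 yaw -6.899516615246168 tilt -0.0017680814018320445 -0.00412111730044476
```

Request:
carry_out(motion=[0,0,0,0,0.001,0,1])

```text
time_s: 7.9
eef_pos: [0.582, 0.0528, 0.0241]
eef_rot: [0.468, 0.53, 0.47, -0.529]
wrist_force: [-1.2, 0.5, -6.9]
opening: 0.115
```

```bash
python3 st.py
```

```text
7.9 [0.582  0.0528 0.0241] F [-1.18  0.47 -6.9 ] M [ 0.08   0.104 -0.054] open 0.115 yaw -6.901786364987645 tilt -0.0018252449763416223 -0.004106771083550426
```

Request:
carry_out(motion=[0,0,0,0,0.0008,0,1])

```text
time_s: 8.0
eef_pos: [0.5825, 0.0528, 0.024]
eef_rot: [0.467, 0.53, 0.471, -0.529]
wrist_force: [-1.1, -0.1, -5.2]
opening: 0.123
```

```bash
python3 st.py
```

```text
8.0 [0.5825 0.0528 0.024 ] F [-1.13 -0.14 -5.19] M [ 0.013  0.432 -0.021] open 0.123 yaw -6.905447338516501 tilt -0.0028201102753652174 -0.004180924722226753
```

Request:
carry_out(motion=[0,0,0,0,0,0,1])

```text
time_s: 8.1
eef_pos: [0.5822, 0.0529, 0.0239]
eef_rot: [0.467, 0.529, 0.471, -0.529]
wrist_force: [-0.9, -0.1, -6.2]
opening: 0.122
```

```bash
python3 st.py
```

```text
8.1 [0.5822 0.0529 0.0239] F [-0.85 -0.15 -6.24] M [-0.055  0.203 -0.051] open 0.122 yaw -6.904335190462308 tilt -0.0036537263688320443 -0.00421430197482886
```

Request:
carry_out(motion=[0,0.1,0,0,0.0006,0,1])

```text
time_s: 8.2
eef_pos: [0.5824, 0.0529, 0.0237]
eef_rot: [0.466, 0.53, 0.472, -0.529]
wrist_force: [-2.4, -0.0, -4.8]
opening: 0.122
```

```bash
python3 st.py
```

```text
8.2 [0.5824 0.0529 0.0237] F [-2.45 -0.03 -4.81] M [-0.036  0.358  0.017] open 0.122 yaw -6.893252821758884 tilt -0.00438251152943514 -0.005888361367715339
```

Request:
carry_out(motion=[0,0.2,0.2,-0.0007,0.0004,0,1])

```text
time_s: 8.3
eef_pos: [0.5824, 0.0529, 0.0241]
eef_rot: [0.466, 0.531, 0.472, -0.527]
wrist_force: [-2.1, 0.0, -8.0]
opening: 0.118
```

```bash
python3 st.py
```

```text
8.3 [0.5824 0.0529 0.0241] F [-2.13  0.03 -8.  ] M [-0.074  0.416 -0.038] open 0.118 yaw -6.8847515147671094 tilt -0.0019097465372422406 -0.009510785633947277
```

Request:
carry_out(motion=[0,0.1,0,-0.0003,0.0007,0,1])

```text
time_s: 8.4
eef_pos: [0.5825, 0.0529, 0.0242]
eef_rot: [0.466, 0.531, 0.473, -0.527]
wrist_force: [-2.8, 0.2, -6.8]
opening: 0.12
```

```bash
python3 st.py
```

```text
8.4 [0.5825 0.0529 0.0242] F [-2.8   0.22 -6.79] M [-0.072  0.439 -0.023] open 0.12 yaw -6.883027496726375 tilt -0.002836655888983519 -0.011429527342007972
```

Both noses are touched: with the ruler still carried, Fx is -2.8 N and Mz is about 0, so the load is nearly equal. I'll level the tool and lower while keeping the gentle push.

Request:
carry_out(motion=[0,-0.4,0.1,0,0.0009,0,1,0,-0.2,0.1,0.0003,0.001,0,1])

```text
time_s: 8.6
eef_pos: [0.5832, 0.0528, 0.0236]
eef_rot: [-0.468, -0.529, -0.47, 0.53]
wrist_force: [-5.3, -0.4, -3.8]
opening: 0.121
```

```bash
python3 st.py
```

```text
8.6 [0.5832 0.0528 0.0236] F [-5.27 -0.42 -3.8 ] M [ 0.26   0.94  -0.025] open 0.121 yaw -6.907888038653554 tilt -0.0021774906703986296 -0.0007199586485240606
```

Request:
carry_out(motion=[0,0,0,0.0004,0.001,0,1,0,0,0,0.0004,0.001,0,1])

```text
time_s: 8.8
eef_pos: [0.5833, 0.0529, 0.0228]
eef_rot: [-0.467, -0.527, -0.471, 0.531]
wrist_force: [-10.0, -1.0, 5.0]
opening: 0.119
```

```bash
python3 st.py
```

```text
8.8 [0.5833 0.0529 0.0228] F [-10.03  -0.95   4.99] M [-0.021  1.653 -0.033] open 0.119 yaw -6.871578934400489 tilt -0.006565143096326498 0.00028067857805508245
```

Request:
carry_out(motion=[0,0,0,0,0,0,1,0,0,0,0,0,0,0.3,0,0,0,0,0,0,0.2,0,0,0,0,0,0,0.2])

```text
time_s: 9.2
eef_pos: [0.5884, 0.0524, 0.0264]
eef_rot: [0.471, 0.53, 0.468, -0.528]
wrist_force: [-0.3, -0.3, 0.1]
opening: 0.4
```

```bash
python3 st.py
```

```text
9.2 [0.5884 0.0524 0.0264] F [-0.32 -0.33  0.12] M [-0.008  0.059  0.011] open 0.4 yaw -6.8493960815238815 tilt 0.004056334804828643 0.0008753575972019478
```

Released. As insurance I'll use the rear finger to push the rib gently, which lets the ruler self-align. The force on the noses can never exceed the measured wrist force.

Request:
carry_out(motion=[0,0,-0.2,0.004,0,0,0.2,0,0,0,0.004,0.001,0,0.2,0,0,0,0,0.0015,0,0.2])

```text
time_s: 9.5
eef_pos: [0.5935, 0.0517, 0.0197]
eef_rot: [0.471, 0.53, 0.468, -0.528]
wrist_force: [-5.5, 0.6, -0.1]
opening: 0.4
```

```bash
python3 st.py
```

```text
9.5 [0.5935 0.0517 0.0197] F [-5.5   0.65 -0.14] M [ 0.106  0.98  -0.003] open 0.4 yaw -6.855363456312243 tilt 0.005514714500069795 0.000874571908304006
```

Request:
carry_out(motion=[0,0,0,0,0.0015,0,0.2])

```text
time_s: 9.6
eef_pos: [0.5935, 0.0517, 0.0192]
eef_rot: [0.47, 0.529, 0.469, -0.529]
wrist_force: [-8.0, 0.6, 5.2]
opening: 0.4
```

Request:
carry_out(motion=[0,0,0,0,0.001,0,0.2])

```text
time_s: 9.7
eef_pos: [0.5934, 0.0518, 0.0187]
eef_rot: [-0.469, -0.528, -0.469, 0.529]
wrist_force: [-4.0, -0.0, 1.8]
opening: 0.4
```

```bash
python3 st.py
```

```text
9.7 [0.5934 0.0518 0.0187] F [-3.99 -0.02  1.84] M [ 0.071  0.716 -0.063] open 0.4 yaw -6.847704336648958 tilt -0.0011341951396670602 0.0009270534878991488
```

Request:
carry_out(motion=[0,0,0,0,-0.002,0,0.2,0,0,0,0,-0.004,0,0.2,0,0,0,0,-0.004,0,0.2,0,0,0,-0.02,0,0,0.2,0,0,0,-0.03,0,0,0.2,0,0,0,-0.04,0,0,-1,0,0,0,-0.04,0,0,-1,0,0,0,0,0,0,-1])

```text
time_s: 10.5
eef_pos: [0.582, 0.0532, 0.1518]
eef_rot: [-0.469, -0.529, -0.469, 0.529]
wrist_force: [0.9, -0.3, -0.0]
opening: 0.891
```

```bash
python3 st.py; python3 look.py w5.png ruler_grip; python3 -c "
from h import *
im=cv2.imread('pics/w5.png'); cv2.imwrite('pics/w5c.png',cv2.resize(im[:300,130:430],None,fx=2,fy=2,interpolation=cv2.INTER_CUBIC))"
```

```text
10.5 [0.582  0.0532 0.1518] F [ 0.87 -0.32 -0.03] M [-0.047  0.006  0.028] open 0.891 yaw -6.858689073824423 tilt -0.00017072118953864734 0.0008857986528970352
[[-0.0043  0.9928 -0.1194  0.5804]
 [-0.0005 -0.1194 -0.9928  0.0533]
 [-1.     -0.0042  0.001   0.1491]
 [ 0.      0.      0.      1.    ]] [0.5926 0.1347 0.2942]
ruler_grip [([0.5847, 0.0493, 0.0229], 0.7, [259, 185])]
```

View pics/w5c.png

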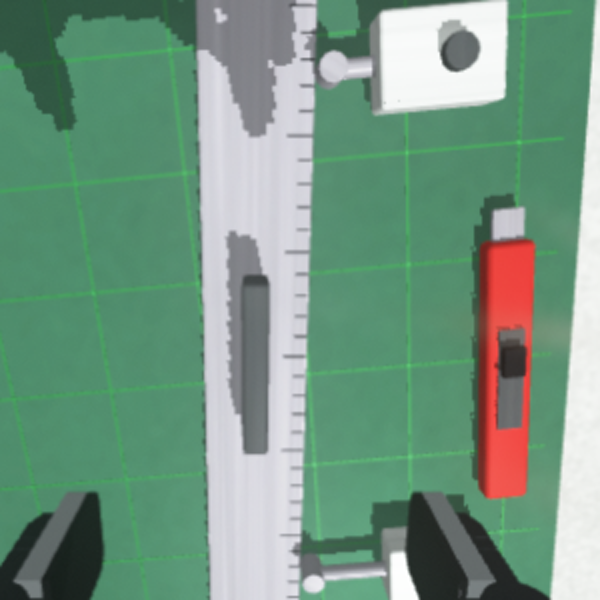

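In the crop, pins a at (333,68) and b at (313,578) both touch the blade edge. The ruler is in place, so I go to the small weight, keeping the tool yaw.

```bash
python3 plan.py 0.464 0.34 0.2 -6.9 9 -1; python3 - <<'E'
from h import *
p=ctrl.camera_params('wrist');T=np.load('pics/w5.png.npz')['T']
f=lambda u,v,z:onz(T,p,(130+u/2,v/2),z)
print("rib",f(258,280,.036),f(256,450,.036))
print("edgeR",f(316,68,.008),f(303,440,.008),"edgeL",f(198,68,.008),f(207,440,.008))
E
```

```text
0,0.01,0.05,-0.0058,-0.0165,-0.0301,-1,0,0.01,0.05,-0.0058,-0.0165,-0.0301,-1,0,0.01,0.05,-0.0058,-0.0165,-0.0301,-1,0,0.01,0.05,-0.0058,-0.0165,-0.0301,-1,0,0.01,0.05,-0.0059,-0.0165,-0.0301,-1,0,0.01,0.05,-0.0059,-0.0165,-0.0301,-1,0,0.01,0.05,-0.0059,-0.0165,-0.0301,-1,0,0.01,0.05,-0.0059,-0.0165,-0.0301,-1,0,0.01,0.05,-0.0059,-0.0165,-0.0301,-1
rib [0.58951533 0.09337495 0.036     ] [0.57955408 0.01548556 0.036     ]
edgeR [0.62382257 0.1750133  0.008     ] [0.60256663 0.00529564 0.008     ] edgeL [0.57434139 0.18086099 0.008     ] [0.55399029 0.01103264 0.008     ]
```

Request:
carry_out(motion=[0,0,0,-0.006,-0.0165,-0.03,-1,0,0,0,-0.006,-0.0165,-0.03,-1,0,0,0,-0.006,-0.0165,-0.03,-1,0,0,0,-0.006,-0.0165,-0.03,-1,0,0,0,-0.006,-0.0165,-0.03,-1,0,0,0,-0.006,-0.0165,-0.03,-1,0,0,0,-0.006,-0.0165,-0.03,-1,0,0,0,-0.006,-0.0165,-0.03,-1,0,0,0,-0.006,-0.0165,-0.03,-1,0,0,0,0,0,0,-1])

```text
time_s: 11.6
eef_pos: [0.4506, 0.3461, 0.1851]
eef_rot: [-0.461, -0.52, -0.474, 0.541]
wrist_force: [0.2, -1.3, -0.4]
opening: 1.002
```

```bash
python3 st.py; python3 look.py w6.png weight weight_knob
```

```text
11.6 [0.4506 0.3461 0.1851] F [ 0.18 -1.33 -0.45] M [-0.022 -0.032 -0.036] open 1.002 yaw -7.191072257712236 tilt -0.03377402086500286 0.009814278390232467
[[-0.0357  0.9915 -0.1253  0.4508]
 [-0.0072 -0.1257 -0.992   0.3444]
 [-0.9993 -0.0345  0.0116  0.1843]
 [ 0.      0.      0.      1.    ]] [0.4665 0.4282 0.3266]
weight [([0.4724, 0.4756, -0.0013], 0.67, [268, 33]), ([0.4622, 0.3849, -0.0024], 0.58, [268, 128])]
weight_knob [([0.4735, 0.4749, 0.07], 0.86, [269, 18]), ([0.4633, 0.3805, 0.0452], 0.59, [270, 140])]
```

View pics/w6.png

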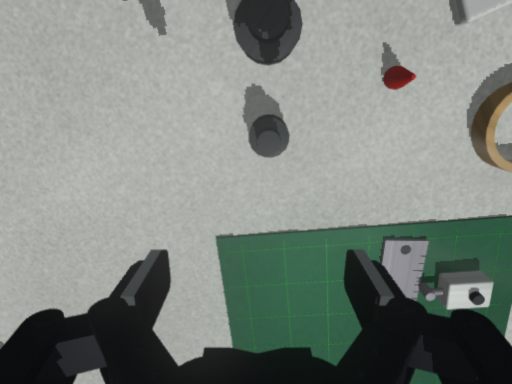

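The small weight is at pixel (269,135), with its knob at about (0.4635,0.380,0.047). The big one at (268,25) is not meant. I'll level the tool and move above it.

```bash
python3 plan.py 0.4635 0.380 0.09 -6.9 4 -1
```

```text
-0.12,0.17,0.49,0.0234,0.0024,-0.01,-1,-0.12,0.17,0.49,0.0235,0.0023,-0.0099,-1,-0.12,0.17,0.49,0.0235,0.0021,-0.0098,-1,-0.12,0.17,0.49,0.0236,0.0019,-0.0097,-1
```

Request:
carry_out(motion=[-0.12,0.17,0.49,0.0235,0.0024,-0.01,-1,-0.12,0.17,0.49,0.0235,0.0023,-0.01,-1,-0.12,0.17,0.49,0.0235,0.0021,-0.01,-1,-0.12,0.17,0.49,0.0236,0.0019,-0.01,-1,0,0,0,0,0,0,-1])

```text
time_s: 12.25
eef_pos: [0.4672, 0.374, 0.084]
eef_rot: [-0.467, -0.53, -0.466, 0.532]
wrist_force: [-0.1, -0.7, -0.3]
opening: 0.997
```

```bash
python3 st.py; python3 look.py w7.png weight weight_knob;  python3 plan.py 0.4635 0.380 0.037 -6.9 3 -1
```

```text
12.25 [0.4672 0.374  0.084 ] F [-0.15 -0.69 -0.33] M [ 0.004  0.019 -0.071] open 0.997 yaw -7.40912215673724 tilt 0.0001959085589265941 0.0030992662214673894
[[ 0.0013  0.9916 -0.1291  0.468 ]
 [-0.0026 -0.1291 -0.9916  0.374 ]
 [-1.      0.0017  0.0024  0.0857]
 [ 0.      0.      0.      1.    ]] [0.4786 0.4557 0.2261]
weight [([0.4696, 0.479, 0.0015], 0.87, [239, 53]), ([0.4611, 0.3822, -0.0], 0.8, [246, 189])]
weight_knob [([0.4722, 0.477, 0.0706], 0.89, [237, 41]), ([0.4633, 0.3806, 0.0468], 0.7, [247, 214])]
-0.17,-0.02,-0.11,0.0172,-0.0024,-0.0013,-1,-0.17,-0.02,-0.11,0.0172,-0.0023,-0.0013,-1,-0.17,-0.02,-0.11,0.0172,-0.0023,-0.0013,-1
```

View pics/w7.png

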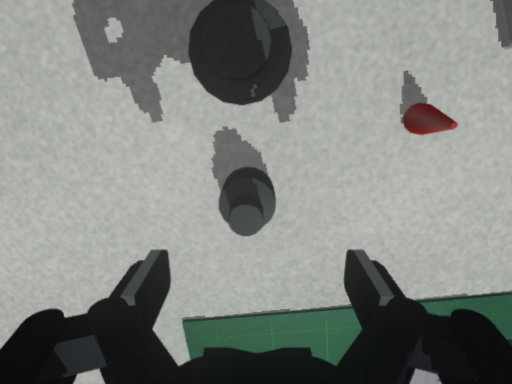

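The knob is at (247,214) and the network puts it at (0.4633,0.3806,0.047), which agrees with the earlier views. Next I descend and grip.

Request:
carry_out(motion=[-0.17,0,-0.1,0.017,-0.0025,-0.0015,-1,-0.17,0,-0.1,0.017,-0.0025,-0.0015,-1,-0.17,0,-0.1,0.0165,-0.0023,-0.0015,-1,0,0,0,0,0,0,-1])

```text
time_s: 12.8
eef_pos: [0.4653, 0.3805, 0.0378]
eef_rot: [0.469, 0.532, 0.468, -0.527]
wrist_force: [-0.1, 0.2, 0.1]
opening: 0.996
```

```bash
python3 st.py; python3 plan.py 0.4635 0.3805 0.037 -6.9 1 -1
```

```text
12.8 [0.4653 0.3805 0.0378] F [-0.07  0.25  0.1 ] M [ 0.006  0.006 -0.028] open 0.996 yaw -6.968126761084365 tilt 0.004988541265466939 -0.003946083004855688
-0.07,-0.23,-0.29,0.0008,-0.0018,0.0002,-1
```

Request:
carry_out(motion=[0,-0.23,-0.3,0.0005,-0.0018,0,-1,0,0,0,0,0,0,1,0,0,0,0,0,0,1,0,0,0,0,0,0,1,0,0,0,0,0,0,1,0,0,0,0,0,0,1])

```text
time_s: 13.4
eef_pos: [0.4635, 0.3815, 0.0381]
eef_rot: [-0.469, -0.529, -0.469, 0.529]
wrist_force: [-0.9, -0.5, -1.1]
opening: 0.23
```

Request:
carry_out(motion=[0,0,0,-0.01,0,0,1,0,0,0,-0.03,0,0,1,0,0,0,-0.03,0,0,1,0,0,0,0,0,0,1])

```text
time_s: 13.8
eef_pos: [0.4613, 0.3799, 0.1081]
eef_rot: [-0.468, -0.527, -0.469, 0.532]
wrist_force: [1.1, 0.1, -3.8]
opening: 0.225
```

```bash
python3 st.py; python3 look.py w8.png weight weight_knob; python3 plan.py 0.5933 0.1288 0.11 -6.9 10 1
```

```text
13.8 [0.4613 0.3799 0.1081] F [ 1.11  0.11 -3.81] M [ 0.036 -0.143  0.049] open 0.225 yaw -6.931305216469551 tilt -0.005540695406630658 0.004070505739945385
[[-0.0089  0.9926 -0.1207  0.46  ]
 [-0.0049 -0.1208 -0.9927  0.3791]
 [-0.9999 -0.0083  0.006   0.1057]
 [ 0.      0.      0.      1.    ]] [0.4728 0.4617 0.2501]
weight [([0.4718, 0.4774, -0.0003], 0.88, [254, 65]), ([0.4581, 0.3836, 0.0711], 0.78, [250, 218])]
weight_knob [([0.473, 0.4752, 0.0698], 0.78, [256, 61]), ([0.4641, 0.3815, 0.1187], 0.77, [260, 260])]
0,0.05,0.07,-0.0007,0.0164,0.0231,1,0,0.05,0.07,-0.0007,0.0164,0.0231,1,0,0.05,0.07,-0.0007,0.0164,0.0231,1,0,0.05,0.07,-0.0007,0.0164,0.0231,1,0,0.05,0.07,-0.0007,0.0164,0.0231,1,0,0.05,0.07,-0.0007,0.0164,0.0231,1,0,0.05,0.07,-0.0007,0.0164,0.0231,1,0,0.05,0.07,-0.0007,0.0164,0.0231,1,0,0.05,0.07,-0.0007,0.0164,0.0231,1,0,0.05,0.07,-0.0007,0.0164,0.0231,1
```

View pics/w8.png

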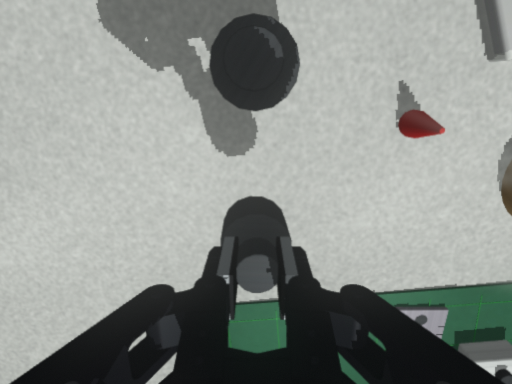

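The weight is held upright (pixels (255,240)) with Fz at -3.8 N. I carry it over the blade, left of the rib.

Request:
carry_out(motion=[0,0.05,0.07,-0.0007,0.0164,0.0231,1,0,0.05,0.07,-0.0007,0.0164,0.0231,1,0,0.05,0.07,-0.0007,0.0164,0.0231,1,0,0.05,0.07,-0.0007,0.0164,0.0231,1,0,0.05,0.07,-0.0007,0.0164,0.0231,1,0,0.05,0.07,-0.0007,0.0164,0.0231,1,0,0.05,0.07,-0.0007,0.0164,0.0231,1,0,0.05,0.07,-0.0007,0.0164,0.0231,1,0,0.05,0.07,-0.0007,0.0164,0.0231,1,0,0,0,0,0,0,1])

```text
time_s: 14.95
eef_pos: [0.569, 0.1425, 0.0844]
eef_rot: [-0.463, -0.517, -0.476, 0.54]
wrist_force: [0.9, 0.8, -6.0]
opening: 0.221
```

```bash
python3 st.py; python3 plan.py 0.5933 0.1288 0.07 -6.9 3 1
```

```text
14.95 [0.569  0.1425 0.0844] F [ 0.87  0.79 -6.02] M [ 0.074 -0.068 -0.045] open 0.221 yaw -6.775196872494923 tilt -0.035048116190225964 0.013113515939062237
0.05,0.25,0.67,0.0045,0.0087,0.0035,1,0.05,0.25,0.67,0.0046,0.0087,0.0035,1,0.05,0.25,0.67,0.0047,0.0086,0.0035,1
```

Request:
carry_out(motion=[0,0.25,0.67,0.004,0.0087,0.0035,1,0,0.25,0.67,0.004,0.0087,0.0035,1,0,0.25,0.67,0.004,0.0086,0.0035,1,0,0,0,0,0,0,1])

```text
time_s: 15.35
eef_pos: [0.5913, 0.1284, 0.0652]
eef_rot: [-0.468, -0.527, -0.471, 0.53]
wrist_force: [0.4, 1.6, -5.0]
opening: 0.229
```

```bash
python3 st.py; python3 plan.py 0.5933 0.1288 0.052 -6.9 3 1
```

```text
15.35 [0.5913 0.1284 0.0652] F [ 0.37  1.57 -4.99] M [-0.016  0.018 -0.065] open 0.229 yaw -6.7623432376217005 tilt -0.005654442379243951 -0.00024751477043935544
0.05,0,0.11,0.0044,0.0007,-0.0002,1,0.05,0,0.11,0.0044,0.0007,-0.0002,1,0.05,0,0.11,0.0044,0.0006,-0.0002,1
```

Request:
carry_out(motion=[0.05,0,0.1,0.004,0.0007,0,1,0.05,0,0.1,0.004,0.0007,0,1,0.05,0,0.1,0.003,0.0006,0,1,0,0,0,0,0,0,1])

```text
time_s: 15.75
eef_pos: [0.5925, 0.1297, 0.0528]
eef_rot: [-0.469, -0.529, -0.47, 0.529]
wrist_force: [0.6, 0.2, -4.3]
opening: 0.227
```

```bash
python3 st.py; python3 look.py w9.png ruler_grip weight_knob
```

```text
15.75 [0.5925 0.1297 0.0528] F [ 0.58  0.23 -4.33] M [0.067 0.016 0.044] open 0.227 yaw -6.816163073341382 tilt -0.0013607429331741194 -0.0004226842588253843
[[-0.0011  0.9929 -0.1186  0.5925]
 [ 0.0006 -0.1186 -0.9929  0.1297]
 [-1.     -0.0012 -0.0005  0.053 ]
 [ 0.      0.      0.      1.    ]] [0.6032 0.211  0.1952]
ruler_grip [([0.582, 0.0473, 0.0208], 0.74, [254, 332])]
weight_knob [([0.5939, 0.1275, 0.0675], 0.86, [258, 271])]
```

View pics/w9.png

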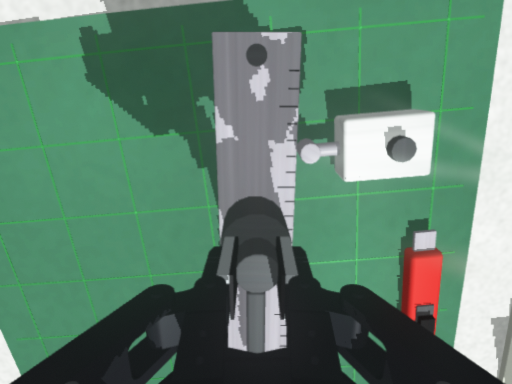

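The weight is centred across the blade (body columns 222–292, blade 217–297), and nose a still touches the edge at (303,153). I'll lower slowly to contact.

Request:
carry_out(motion=[0,0,0,0.002,0,0,1,0,0,0,0.002,0,0,1])

```text
time_s: 16.1
eef_pos: [0.5936, 0.1297, 0.0502]
eef_rot: [0.47, 0.529, 0.469, -0.528]
wrist_force: [0.4, -0.7, -4.7]
opening: 0.231
```

Request:
carry_out(motion=[0,0,0,0.001,0,0,1])

```text
time_s: 16.2
eef_pos: [0.5936, 0.1297, 0.0491]
eef_rot: [0.47, 0.529, 0.469, -0.528]
wrist_force: [0.2, -0.0, -5.0]
opening: 0.232
```

Request:
carry_out(motion=[0,0,0,0.001,0,0,1])

```text
time_s: 16.3
eef_pos: [0.5936, 0.1297, 0.048]
eef_rot: [0.47, 0.529, 0.469, -0.528]
wrist_force: [-0.1, -0.5, -4.1]
opening: 0.23
```

Request:
carry_out(motion=[0,0,0,0.001,0,0,1])

```text
time_s: 16.4
eef_pos: [0.5936, 0.1296, 0.0469]
eef_rot: [0.47, 0.529, 0.469, -0.528]
wrist_force: [-0.4, 0.3, -4.7]
opening: 0.233
```

Request:
carry_out(motion=[0,0,0,0.001,0,0,1])

```text
time_s: 16.5
eef_pos: [0.5936, 0.1297, 0.0459]
eef_rot: [0.47, 0.529, 0.469, -0.528]
wrist_force: [-3.2, 1.1, 4.7]
opening: 0.229
```

```bash
python3 st.py
```

```text
16.5 [0.5936 0.1297 0.0459] F [-3.2   1.15  4.67] M [0.038 0.454 0.016] open 0.229 yaw -6.821690751707768 tilt 0.0013159317096314016 -0.0008109904591361294
```

Contact comes at the expected height. I relax slightly, then open.

Request:
carry_out(motion=[0,0,0,-0.0003,0,0,1])

```text
time_s: 16.6
eef_pos: [0.5937, 0.1296, 0.0463]
eef_rot: [0.47, 0.529, 0.469, -0.528]
wrist_force: [-0.4, 0.4, -5.1]
opening: 0.233
```

Request:
carry_out(motion=[0,0,0,0,0,0,0.3,0,0,0,0,0,0,0,0,0,0,0,0,0,0,0,0,0,0,0,0,0])

```text
time_s: 17.0
eef_pos: [0.5962, 0.1296, 0.0488]
eef_rot: [0.471, 0.531, 0.468, -0.527]
wrist_force: [-0.3, 0.2, 0.0]
opening: 0.5
```

Request:
carry_out(motion=[0,0,0,0,0,0,0,0,0,0,-0.01,0,0,0,0,0,0,-0.02,0,0,0,0,0,0,-0.03,0,0,0,0,0,0,-0.04,0,0,-0.5,0,0,0,-0.03,-0.01,0.02,-1,0,0,0,0,-0.01,0.02,-1,0,0,0,0,0,0,-1])

```text
time_s: 17.8
eef_pos: [0.5707, 0.0915, 0.1884]
eef_rot: [0.472, 0.531, 0.467, -0.526]
wrist_force: [-0.1, 0.0, -0.0]
opening: 0.996
```

```bash
python3 st.py; python3 look.py w10.png weight_knob ruler_grip
```

```text
17.8 [0.5707 0.0915 0.1884] F [-0.11  0.03 -0.04] M [ 0.014 -0.033  0.013] open 0.996 yaw -6.7412243821734705 tilt 0.009803328231277275 -0.0010676505116531398
[[ 0.0119  0.993  -0.1173  0.5719]
 [ 0.0005 -0.1173 -0.9931  0.0923]
 [-0.9999  0.0118 -0.0019  0.1891]
 [ 0.      0.      0.      1.    ]] [0.5797 0.1729 0.3309]
weight_knob [([0.5933, 0.1283, 0.0573], 0.95, [274, 139])]
ruler_grip [([0.584, 0.0506, 0.0216], 0.75, [270, 206])]
```

The picture limit is reached, so I check numerically. If the blade had moved off a nose, green pixels would show between the edge and the pin.

```bash
python3 - <<'E'
from h import *
p=ctrl.camera_params('wrist')
xh=np.array([.9927,-.1207,0])
for f in ("w5","w10"):
    T=np.load(f"pics/{f}.png.npz")["T"]; im=cv2.imread(f"pics/{f}.png").astype(int)
    for n,P in (("a",[.6286,.1723]),("b",[.5988,-.0702])):
        s=""
        for t in np.arange(-20,9,1.):
            u=proj(T,p,np.r_[P,.010]+xh*t/1000); i,j=int(round(u[1])),int(round(u[0]))
            if not(0<=i<384 and 0<=j<512): s+="x";continue
            b,g,r=im[i,j]; s+="G" if g>1.25*r and g>1.1*b else "#" if max(b,g,r)<60 else "."
        print(f,n,s)
    # blade far-edge: first green going out, midway beyond rib, relative to nominal line
    for k in (.115,.16,.02,-.02):
        c=np.array([.584,.0544,.008])+np.array([.1207,.9927,0])*(k-.0544)
        for t in np.arange(15,40,.25):
            u=proj(T,p,c+xh*t/1000); b,g,r=im[min(383,max(0,int(round(u[1])))),min(511,max(0,int(round(u[0]))))]
            if g>1.25*r and g>1.1*b: break
        print(f,k,"edge at",t,"mm")
E
```

```text
w5 a .............................
w5 b .............................
w5 0.115 edge at 25.0 mm
w5 0.16 edge at 24.5 mm
w5 0.02 edge at 25.25 mm
w5 -0.02 edge at 25.25 mm
w10 a .............................
w10 b .............................
w10 0.115 edge at 25.0 mm
w10 0.16 edge at 25.0 mm
w10 0.02 edge at 24.5 mm
w10 -0.02 edge at 25.0 mm
```

```bash
python3 -c "
from bench import ctrl
print(ctrl.hand_in())"
```

```text
the job is handed in; nothing more can be done
None
```

The straightedge is lying against both noses and the knobbed weight is standing on its blade. I handed the job in at about 18 s of the 72 s allowed; no verdict was reported.

**Straightedge:** I carried it by its rib and slid it to the noses. The wrist felt both at once: about -2.8 N with almost no turning moment, so the load was nearly equal. I then lowered it, released it, and pushed the rib once more with the rear finger. The wrist force along that push peaked at about 8 N, shared between both noses and friction.

**Weight:** I picked the smaller of the two look-alikes by its knob height. It stands on the blade about 75 mm left of the rib's centre, with roughly 14 mm of clearance to the rib. Contact came at the expected height (TCP at 0.046 m), and it was released cleanly.

**Last checks:**
- **Edge against the noses:** there was no green gap at either nose, and the edge position matched the picture before the weight was placed to within 0.75 mm.
- **Knob height:** it measured 0.057 m against an expected 0.055 m, within the network's tolerance.
- **Knife and glue:** the arm went nowhere near either one. I did not measure their positions again at the end.

**Not confirmed:**
- **Viewed check:** the last picture could not be viewed because the limit of 12 was reached, so the edge and knob checks are by calculation only.
- **Resting force:** the force left on each nose after release was not measured. I inferred it from the push and from the pins still touching the edge.

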